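# Latch the slide dispenser and hold its spring tray out at the mark

## Task

On the microscope-slide dispenser, swing the hold-down latch (steel arm with the orange knob) closed over the stack of slides until its end rests in the catch. Only then pull the spring-loaded tray out by its blue tab until the black pointer stands level with the white line on the red index clip, and finish while still gripping the tab and holding the tray there: the spring pulls it back if you let go. Leave the index clip where it is set and do not disturb the other things on the bench.

Things in the scene. Friction and masses are not known exactly. Their poses are not given: they have to be found in the camera images.
- dispenser: Microscope-slide dispenser, fixed to the table: grey base plate 190 (x) x 120 (y) x 10 mm high, white magazine full of slides towards its rear, top at z = 50 mm. Origin: centre of the underside; x points from the front (blue tab, robot side) to the rear, y to its left, z up. Index rail on its right (-y). Catch: dark fork at (40, -54) mm, top at z = 63 mm, open towards -x.
- tray (a joint): Pull of the spring-return tray, m: 0 = home, grows as the tray slides out towards the dispenser's -x (to the front), end stop at 0.075. Spring force about 3.3 N at home plus 0.11 N per mm of pull; it returns home when let go.
- grip (a point): Grip point of the tray's upright blue tab: tab 10 mm thick along dispenser x, 40 mm wide along y, z = 18 to 60 mm above the table; the point is in the tab's middle at z = 46 mm, 62 mm in front of the dispenser's origin when home. The tray plate at its foot is at most 21 mm high and 78 mm wide.
- pointer (a point): Outer end of the thin black pointer (3 mm wide along x) on the tray's right edge, z = 21.5 mm; it moves with the tray.
- mark (a point): Tray-side end of the white line across the red index clip (10 x 14 mm) on the aluminium rail beside the tray. With the tray at the mark, this point and pointer have zero offset along dispenser x. The clip is set 30 to 55 mm in front of the pointer's home place; about 2 N would shift it along the rail, and it must stay as set.
- latch (a joint): Angle of the hold-down latch, rad: 0 = closed, its end at the back of the catch (a stop); grows to 1.3 as it opens. It swings level about pivot; from above it opens clockwise, its free end moving to the front (dispenser -x), and closes anticlockwise. Friction (0.06 N m) keeps it where it is left.
- latch_knob (a point): Middle of the upright orange knob on the latch arm: diameter 14 mm, z = 58 to 84 mm above the table, point at z = 71 mm, 80 mm from pivot. The arm is 10 mm wide, z = 53 to 58 mm, and reaches 106 mm from the pivot. Closed, the knob is at (40, -28) mm in the dispenser's frame.
- pivot (a point): Latch hinge axis (vertical), at (40, 52) mm in the dispenser's frame, z = 55.5 mm; post head up to 62 mm.
- amber_dropper: Bystander, not to be disturbed: amber dropper bottle, 29x29x94 mm, standing. Origin: centre of its underside.
- specimen_jar: Bystander, not to be disturbed: white lidded specimen jar, 50x50x58 mm, standing. Origin: centre of its underside.
- spare_eyepiece: Bystander, not to be disturbed: black microscope eyepiece, 38x38x52 mm, standing on its cap. Origin: centre of its underside.
- tape_roll: Bystander, not to be disturbed: roll of white tape, 66x66x19 mm, lying flat. Origin: centre of its underside.
- marker: Bystander, not to be disturbed: white marker pen with black cap, 12x135x14 mm, lying. Origin: centre of its underside.

How it is judged:
By the outcome, as a careful person would: the job done as asked, in the order asked, and still so for the second after the job is handed in, while the arm keeps its last pose, push and grip.
It also fails if it takes over 38 s, if anything falls off the work surface, if the arm or the gripper's body presses on something with over 40 N, if the wrist force passes 120 N, or if a joint passes its speed limit or range.

## Robot

A 6-joint arm with a two-finger parallel gripper is mounted at the origin on a cart in front of the work surface, level with it; the furniture and walls round the work are solid. World frame = base frame: x ahead of the robot, y to its left, z up, the work surface at z = 0. Lengths are in mm, angles in degrees, forces in N, time in s.
With the tool pointing down it reaches from about 350 to 875 mm from the base axis. Payload 4.2 kg.
Tool frame: the origin (TCP) lies midway between the tips of the shut fingers; the grasp point (between the pads) lies 19 mm behind it (grip_point_offset is the z of the grasp point in the tool frame, in mm); z points along the fingers, y is the line along which they close (so a half turn about z gives the same grasp; the last joint's range is limited). The gripper opens to 87 mm and grips with 3 to 60 N. Pads are 19 mm wide; open, the fingers measure 117 mm over their backs; the gripper's body (75 mm by 190 mm) begins 51 mm behind the grasp point.
Start: joints at [91.937, 22.042, 0.453, 0, -68.411, -14.817], TCP at [139.288, 609.26, 222.55] pointing down, gripper open.
Joint ranges: [-179.83, 179.83], [-69.29, 118.12], [-61.27, 80.66], [-181.25, 117.63], [-171.15, -9.14], [-177.46, 177.46]. Speed limits (degrees/s): [159.86, 159.86, 180, 180, 180, 180].

## Interface

Orientations are given as [roll, pitch, yaw] about the fixed x, y, z axes, in that order (R = Rz(yaw) Ry(pitch) Rx(roll)).
In Python, from station import observe, snapshot, get_calibration, sign_off, grip_point_offset gives the robot as it stands.
- The arm moves only by the tool drive_tool, never from a script. Its argument "deltas" is a list that holds one entry, the list of rows, each a list of 7 numbers: the shift along the tool's x, y, z scaled (see below), then the turn, a rotation vector about the tool's x, y, z scaled (see below), then the closure, from 0 (fully open) to 1 (shut). A call has 1 to 5 rows; each row shifts and turns the commanded pose from where the row before left it, along the tool's axes as they then stand; what a row does not reach is not made up. The controller multiplies each number of a shift by 0.15 m and each number of a turn by 0.5 rad. A row lasts 1/8 s, in which the tool goes at most 62.5 mm and 10.7 degrees, less where a joint would pass 70% of its speed; a pose out of reach is approached as far as the arm can. A call with a number of a shift or a turn outside -1 to 1 is refused whole. A call with a gripper value outside its range is refused whole. The fingers move at their own pace and stop on an object; "squeeze" is the grip in N (left out, the last holds). Time passes only in rows, so rows that do not move let the fingers close. It gives the time, the measured TCP pose, the force, the opening and the grip force at its end, in the units of the state.
- observe(): the state, without advancing time (a new reading comes with each control period).
- snapshot(name): name is "side" or "top" or "wrist"; returns the picture (420x560x3 uint8, red, green, blue); there is no depth.
- get_calibration(name): a dict with "fx", "fy", "cx", "cy" (pixels), "cam_to_world" (4x4, takes a point from camera to world coordinates); the wrist camera has in their place "tool_from_camera" (4x4, takes a point from camera to tool coordinates, whose origin is the TCP and whose axes are the flange's). Camera axes: x right, y down, z forward; pixel columns grow to the right and rows downward; lengths in mm; the calibration is good to about 2 mm. The wrist camera is an equidistant fisheye: a pixel r from the principal point sees the ray r / f radians off the axis. A picture is of the moment at which its call begins: read the wrist's pose just before it. get_calibration takes no time and is no camera call.
- sign_off(): hands the job in; it is judged then, once.
The state is a dict: "t": time; "qpos": joint angles; "qd": joint speeds; "effort": joint torques, N m; "position": TCP position; "ee_rot": TCP orientation; "wrist_force": force on the tool from outside, world axes, zero at the start; "torque": the same for the moment, N m; "finger_gap": finger opening in mm; "finger_force": force on a finger pad.
Only numpy, scipy, OpenCV 4.12 (cv2) and the standard library are available. Lean on these libraries where they do the work, as an engineer would, in place of code of your own. Each camera call takes 0.05 s, during which the arm holds its last target. There are 200 camera calls.

## Working session

There is one attempt and no reset: what is moved stays moved. The work goes in short steps, Python scripts to look and compute and a tool call to move; the robot and the scene stay as the last step left them, time stands still between calls to the robot, and variables do not carry over. Pictures are saved under pics/ and viewed, at most 10 in all, crops included, and the job is handed in when it is done.

Besides the shell and the picture viewer there is one more tool, called after ">>>" as a command line: name --argument value ..., lists and objects as JSON in quotes. drive_tool: Moves the arm, as the interface text tells. Its arguments: {"type":"object","properties":{"deltas":{"type":"array"},"squeeze":{"type":"number"}},"required":["deltas"]}

```bash
mkdir -p pics; python3 - <<'E'
from station import *
import cv2,numpy as np
np.set_printoptions(precision=4,suppress=True)
for n in("top","side"):
    im=snapshot(n);cv2.imwrite(f"pics/{n}0.png",im[:,:,::-1]); c=get_calibration(n);print(n,c)
print(get_calibration("wrist"));print(observe(),grip_point_offset)
E
```

```text
top {'fx': 490.19902159377324, 'fy': 490.19902159377324, 'cx': 278.6686047421794, 'cy': 208.68821092573486, 'cam_to_world': array([[   0.0831,   -0.9692,    0.2319,  231.2144],
       [  -0.9965,   -0.0796,    0.0246,  199.2545],
       [  -0.0054,   -0.2332,   -0.9724, 1344.4845],
       [   0.    ,    0.    ,    0.    ,    1.    ]])}
side {'fx': 444.9682070164314, 'fy': 444.9682070164314, 'cx': 279.7810304042532, 'cy': 213.30519438298444, 'cam_to_world': array([[  -0.9979,    0.0326,   -0.0562,  576.4113],
       [   0.0641,    0.6342,   -0.7705, 1042.4809],
       [   0.0105,   -0.7724,   -0.635 ,  738.6936],
       [   0.    ,    0.    ,    0.    ,    1.    ]])}
{'fx': 325.19226210127806, 'fy': 325.19226210127806, 'cx': 285.23670559169625, 'cy': 203.2912516920715, 'tool_from_camera': array([[   0.0013,   -0.9639,   -0.2663,   72.591 ],
       [   1.    ,    0.0008,    0.0018,   -0.3082],
       [  -0.0015,   -0.2663,    0.9639, -162.1269],
       [   0.    ,    0.    ,    0.    ,    1.    ]])}
{'t': 0.1, 'qpos': array([ 91.9356,  22.0863,   0.388 ,  -0.0247, -68.4116, -14.8145]), 'qd': array([-0.025 , -0.0906,  0.1831,  0.0563, -0.0663,  0.0662]), 'effort': array([  0.    , -39.1693,  18.7936,   4.2318,   0.0135,  -0.0001]), 'position': array([139.195 , 608.7518, 221.5736]), 'ee_rot': array([179.8878,  -0.0059, -12.888 ]), 'wrist_force': array([-0.0128, -0.0751,  0.6101]), 'torque': array([0.012 , 0.0068, 0.0206]), 'finger_force': 0.0, 'finger_gap': 87.2092932445483} -18.700000000000003
```

View pics/top0.png

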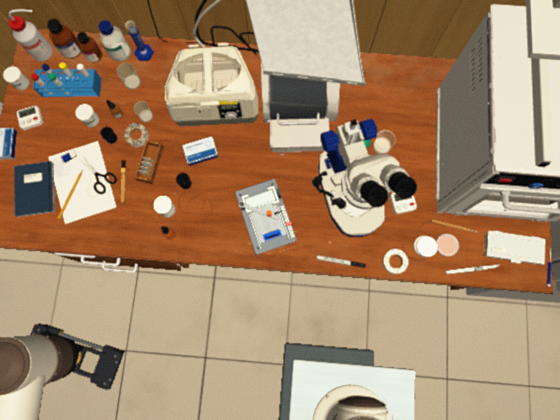

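View pics/side0.png

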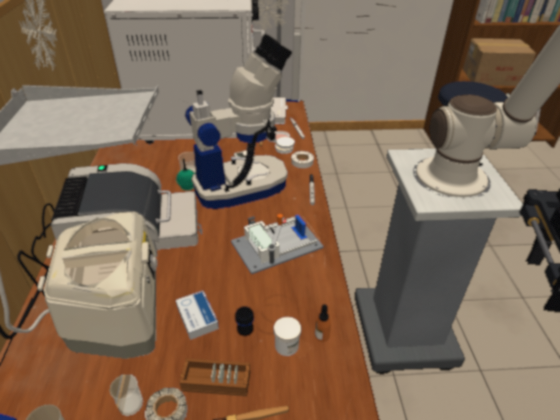

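The top view shows the dispenser at about (266,216), with the blue tab at (272,235) and the knob at (268,213). The jar (163,205) and dropper (166,231) are to its left, and the marker (341,261) is to its front right. I'll enlarge both views for exact pixels.

```bash
python3 - <<'E'
import cv2
a=cv2.imread("pics/top0.png")[170:262,225:315];b=cv2.imread("pics/side0.png")[200:275,225:330]
cv2.imwrite("pics/c1.png",cv2.resize(a,None,fx=6,fy=6,interpolation=2))
cv2.imwrite("pics/c2.png",cv2.resize(b,None,fx=7,fy=7,interpolation=2))
E
```

```text
(no output)
```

View pics/c1.png

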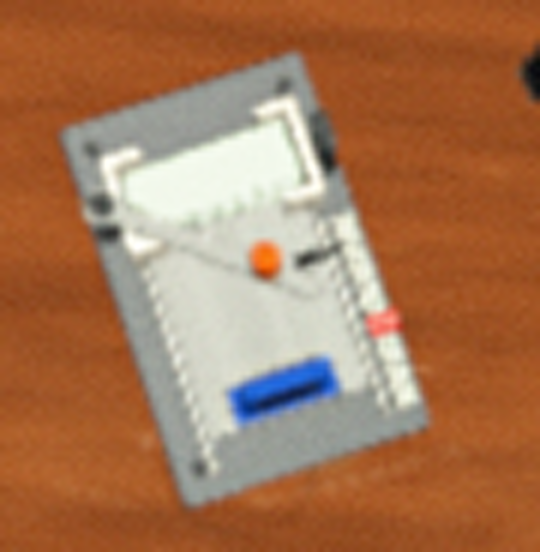

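View pics/c2.png

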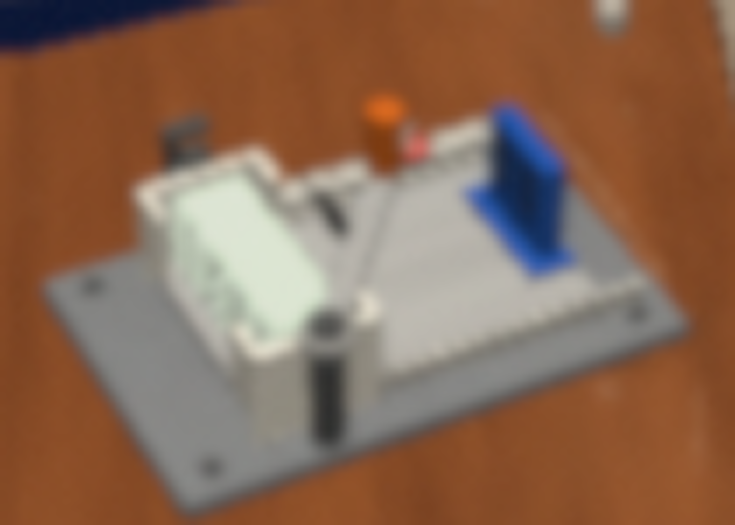

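The top crop shows:
- **Plate corners:** (64,132), (298,52), (428,422) and (190,508).
- **Latch:** knob top at (265,258), pivot at (100,205).
- **Tray and index:** tab top around (285,388), pointer outer end at about (342,246), clip centre at (383,322).

The latch is open by roughly 0.65 rad.

```bash
cat >h.py <<'E'
import numpy as np
from station import *
from scipy.spatial.transform import Rotation as R
np.set_printoptions(precision=2,suppress=True)
def ray(n,u,v,z):
    c=get_calibration(n);M=c["cam_to_world"];d=M[:3,:3]@[(u-c["cx"])/c["fx"],(v-c["cy"])/c["fy"],1]
    return M[:3,3]+d*(z-M[2,3])/d[2]
E
cat >m.py <<'E'
from h import *
T=lambda x,y,z:ray("top",225+x/6-.4,170+y/6-.4,z)
S=lambda x,y,z:ray("side",225+x/7-.4,200+y/7-.4,z)
L=np.array([[95,60],[95,-60],[-95,-60],[-95,60]],float)
def fit(W):
    W=np.array(W)[:,:2];m=W.mean(0);z=(L[:,0]+1j*L[:,1]).conj()@((W-m)[:,0]+1j*(W-m)[:,1])
    a=np.angle(z);r=abs(z)/(L**2).sum();print(m,np.degrees(a),r);return m,a
m1,a1=fit([T(64,132,10),T(298,52,10),T(428,422,10),T(190,508,10)])
m2,a2=fit([S(190,512,5),S(45,285,5),S(600,205,10) ,S(690,325,8)][:4])
def loc(p,m=m1,a=a1):
    c,s=np.cos(a),np.sin(a);d=p[:2]-m;return np.array([c*d[0]+s*d[1],-s*d[0]+c*d[1]])
if 1:
  for k,p in dict(knob=T(265,256,84),knobS=S(385,105,84),piv=T(100,205,62),tabtop=T(283,382,60),point=T(342,246,21.5),mark=T(370,324,24),clipc=T(383,322,24),tabS=S(530,140,60)).items(): print(k,p,loc(p))
E
python3 m.py
```

```text
[526.92 268.53] 23.871152824250125 0.983490798493868
[520.   278.11] 17.07850022687631 0.9310792158083673
knob [520.04 256.44  84.  ] [-11.19  -8.27]
knobS [519.23 252.78  84.  ] [-13.41 -11.29]
piv [542.46 333.46  62.  ] [40.48 53.09]
tabtop [469.01 244.52  60.  ] [-62.68   1.49]
point [542.   224.22  21.5 ] [ -4.15 -46.62]
mark [505.86 208.38  24.  ] [-43.61 -46.48]
clipc [507.28 202.52  24.  ] [-44.68 -52.41]
tabS [469.42 244.85  60.  ] [-62.16   1.62]
```

Pose found: dispenser yaw is about 23.9°, the knob is at world (520,256) and the latch is open about 0.70 rad. I'll turn the tool to yaw −106.6 so that its y axis lies along the knob's tangent, then travel.

>>> drive_tool --deltas '[[[0, 0, 0, 0, 0, 0.32, 0], [0, 0, 0, 0, 0, 0.33, 0], [0, 0, 0, 0, 0, 0.33, 0], [0, 0, 0, 0, 0, 0.33, 0], [0, 0, 0, 0, 0, 0.33, 0]]]'

```text
t: 0.72
position: [139.2, 608.9, 221.9]
ee_rot: [180.0, -0.1, -60.2]
wrist_force: [0.2, 0.1, 0.7]
finger_gap: 87.2
finger_force: 0.0
```

>>> drive_tool --deltas '[[[0, 0, 0, 0, 0, 0.33, 0], [0, 0, 0, 0, 0, 0.33, 0], [0, 0, 0, 0, 0, 0.33, 0], [0, 0, 0, 0, 0, 0.33, 0], [0, 0, 0, 0, 0, 0.31, 0]]]'

```text
t: 1.35
position: [139.2, 608.9, 221.9]
ee_rot: [-180.0, -0.1, -106.9]
wrist_force: [0.8, -0.1, -0.0]
finger_gap: 87.2
finger_force: 0.0
```

```bash
cat >>h.py <<'E'
def go(x,y,z,yaw=None):
    o=observe();r=R.from_euler("xyz",o["ee_rot"],degrees=True)
    print("t",o["t"],o["position"],o["ee_rot"],"gap",o["finger_gap"],"F",o["wrist_force"])
    print("tool shift scaled",r.inv().apply(np.array([x,y,z])-o["position"])/150)
    if yaw is not None: print("turn scaled",(r.inv()*R.from_euler("xyz",[180,0,yaw],degrees=True)).as_rotvec()/.5)
E
python3 -c "
from h import *
go(520,256,130,-106.6)"
```

```text
t 1.35 [139.21 608.91 221.9 ] [-179.99   -0.07 -106.86] gap 87.19578923410555 F [ 0.78 -0.06 -0.02]
tool shift scaled [ 1.51 -3.11  0.62]
turn scaled [-0.   -0.   -0.01]
```

>>> drive_tool --deltas '[[[0.15, -0.31, 0, 0, 0, 0, 0], [0.15, -0.31, 0, 0, 0, 0, 0], [0.15, -0.31, 0, 0, 0, 0, 0], [0.15, -0.31, 0, 0, 0, 0, 0], [0.15, -0.31, 0, 0, 0, 0, 0]]]'

```text
t: 1.98
position: [331.0, 433.7, 222.2]
ee_rot: [180.0, -0.0, -106.5]
wrist_force: [0.2, 0.5, -0.2]
finger_gap: 87.0
finger_force: 0.0
```

>>> drive_tool --deltas '[[[0.15, -0.31, 0, 0, 0, 0, 0], [0.15, -0.31, 0, 0, 0, 0, 0], [0.15, -0.31, 0, 0, 0, 0, 0], [0.15, -0.31, 0, 0, 0, 0, 0], [0.15, -0.31, 0, 0, 0, 0, 0]]]'

```text
t: 2.6
position: [521.7, 259.7, 222.2]
ee_rot: [180.0, -0.0, -106.6]
wrist_force: [0.6, 1.1, -0.4]
finger_gap: 86.7
finger_force: 0.0
```

>>> drive_tool --deltas '[[[0, 0, 0.1, 0, 0, 0, 0], [0, 0, 0.1, 0, 0, 0, 0], [0, 0, 0, 0, 0, 0, 0]]]'

```text
t: 2.98
position: [519.2, 261.1, 190.5]
ee_rot: [179.8, -0.2, -106.5]
wrist_force: [0.6, -0.5, 0.3]
finger_gap: 87.1
finger_force: 0.0
```

```bash
python3 -c "
from h import *
import cv2
go(520,256,64,-106.6)
im=snapshot('wrist');cv2.imwrite('pics/w1.png',im[:,:,::-1])"
```

```text
t 2.975 [519.18 261.13 190.48] [ 179.85   -0.2  -106.49] gap 87.12840366100025 F [ 0.62 -0.54  0.34]
tool shift scaled [ 0.03 -0.02  0.84]
turn scaled [ 0.01 -0.01  0.  ]
```

View pics/w1.png

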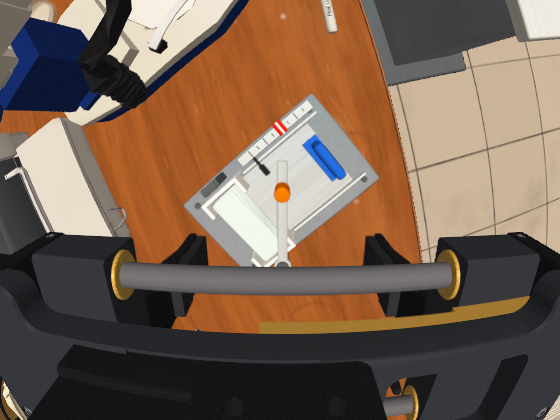

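The wrist view shows the dispenser clearly: knob top at (282,187), tab top at (329,160), pointer tip at (252,157), red clip at (280,129), and plate corners at (185,206), (311,95) and (378,178). The marker is well clear. I'll refine the pose from it.

```bash
cat >>h.py <<'E'
def wray(u,v,z,o=None):
    o=o or observe();c=get_calibration("wrist");r=R.from_euler("xyz",o["ee_rot"],degrees=True)
    d=np.array([(u-c["cx"])/c["fx"],(v-c["cy"])/c["fy"]]);t=np.linalg.norm(d)
    d=np.r_[d/t*np.sin(t),np.cos(t)];M=c["tool_from_camera"]
    d=r.apply(M[:3,:3]@d);p=o["position"]+r.apply(M[:3,3]);return p+d*(z-p[2])/d[2]
E
python3 - <<'E'
from h import *
P={k:wray(*v) for k,v in dict(knob=(282,187,84),tab=(328,159,60),rr=(185,206,10),fr=(311,95,10),fl=(378,178,10),ptr=(251,156,21.5),mark=(283,132,24)).items()}
for k,v in P.items(): print(k,v)
d=P["rr"]-P["fr"];e=P["fl"]-P["fr"];print(np.linalg.norm(d),np.degrees(np.arctan2(d[1],d[0])),np.linalg.norm(e),np.degrees(np.arctan2(e[1],e[0]))-90,(P["rr"]+P["fl"])/2)
go(*P["knob"][:2],63,-106.6)
E
```

```text
knob [518.43 248.6   84.  ]
tab [472.31 240.2   60.  ]
rr [635.35 253.43  10.  ]
fr [466.61 177.78  10.  ]
fl [418.82 283.65  10.  ]
ptr [544.12 221.1   21.5 ]
mark [505.51 206.76  24.  ]
184.9202563176706 24.1460261648605 116.15219773147336 24.295687743311206 [527.09 268.54  10.  ]
t 3.025 [519.81 261.65 191.71] [ 179.94   -0.1  -106.45] gap 87.02124317247528 F [-0.48  0.48  0.47]
tool shift scaled [ 0.08 -0.02  0.86]
turn scaled [ 0.   -0.    0.01]
```

Knob at about (519.3,255.7) fits all the views and the 80 mm radius. Descending on it and gripping lightly.

>>> drive_tool --deltas '[[[0.035, -0.02, 0.2, 0, 0, 0, 0], [0, 0, 0.2, 0, 0, 0, 0], [0, 0, 0.2, 0, 0, 0, 0], [0, 0, 0.2, 0, 0, 0, 0], [0, 0, 0, 0, 0, 0, 0]]]'

```text
t: 3.65
position: [520.7, 255.1, 71.0]
ee_rot: [179.9, -0.2, -106.5]
wrist_force: [0.6, 0.3, 0.0]
finger_gap: 86.8
finger_force: 0.0
```

```bash
python3 -c "
from h import *
go(519.3,255.7,63,-106.6)"
```

```text
t 3.65 [520.71 255.14  71.  ] [ 179.86   -0.21 -106.48] gap 86.76554624047927 F [0.6  0.28 0.03]
tool shift scaled [-0.    0.01  0.05]
turn scaled [ 0.   -0.01  0.  ]
```

>>> drive_tool --deltas '[[[0, 0.01, 0.05, 0, 0, 0, 0.6], [0, 0, 0, 0, 0, 0, 0.8], [0, 0, 0, 0, 0, 0, 1], [0, 0, 0, 0, 0, 0, 1], [0, 0, 0, 0, 0, 0, 1]]]' --squeeze 5

```text
t: 4.28
position: [521.0, 255.6, 65.4]
ee_rot: [-180.0, 0.0, -106.6]
wrist_force: [-0.1, -0.0, 1.0]
finger_gap: 45.1
finger_force: 0.0
```

>>> drive_tool --deltas '[[[0, 0, 0, 0, 0, 0, 1], [0, 0, 0, 0, 0, 0, 1], [0, 0, 0, 0, 0, 0, 1], [0, 0, 0, 0, 0, 0, 1], [0, 0, 0, 0, 0, 0, 1]]]'

```text
t: 4.9
position: [520.8, 255.6, 65.0]
ee_rot: [180.0, -0.0, -106.6]
wrist_force: [-0.9, -0.0, 0.2]
finger_gap: 13.5
finger_force: 5.0
```

Knob gripped (13.5 mm gap). Swinging along the arc.

>>> drive_tool --deltas '[[[-0.001, -0.038, 0, 0, 0, -0.142, 1], [-0.001, -0.038, 0, 0, 0, -0.142, 1], [-0.001, -0.038, 0, 0, 0, -0.142, 1], [-0.001, -0.038, 0, 0, 0, -0.142, 1], [-0.001, -0.038, 0, 0, 0, -0.142, 1]]]'

```text
t: 5.52
position: [549.0, 252.7, 65.0]
ee_rot: [180.0, 0.0, -86.1]
wrist_force: [-0.9, 1.6, -0.5]
finger_gap: 13.4
finger_force: 5.0
```

>>> drive_tool --deltas '[[[-0.001, -0.038, 0, 0, 0, -0.142, 1], [-0.001, -0.038, 0, 0, 0, -0.142, 1], [-0.001, -0.038, 0, 0, 0, -0.142, 1], [-0.001, -0.038, 0, 0, 0, -0.142, 1]]]'

```text
t: 6.02
position: [571.0, 257.6, 65.0]
ee_rot: [-180.0, 0.1, -69.8]
wrist_force: [-2.1, 2.6, 0.7]
finger_gap: 13.5
finger_force: 5.0
```

>>> drive_tool --deltas '[[[-0.001, -0.02, 0, 0, 0, -0.07, 1], [-0.001, -0.02, 0, 0, 0, -0.07, 1], [0, 0, 0, 0, 0, 0, 1]]]'

```text
t: 6.4
position: [574.6, 258.7, 64.7]
ee_rot: [179.7, 0.0, -65.9]
wrist_force: [-6.4, 1.4, 3.9]
finger_gap: 13.8
finger_force: 5.0
```

```bash
python3 -c "
from h import *
go(575,259.3,64,-65.9)"
```

```text
t 6.4 [574.57 258.73  64.7 ] [179.72   0.02 -65.95] gap 13.843202622242135 F [-6.42  1.45  3.89]
tool shift scaled [-0. -0.  0.]
turn scaled [ 0.01  0.   -0.  ]
```

The force is rising as expected at the stop. One more small push to confirm.

>>> drive_tool --deltas '[[[0, -0.01, 0, 0, 0, 0, 1], [0, -0.01, 0, 0, 0, 0, 1], [0, 0, 0, 0, 0, 0, 1]]]'

```text
t: 6.78
position: [574.9, 258.3, 64.2]
ee_rot: [179.4, -0.0, -66.0]
wrist_force: [-11.1, 0.5, 5.2]
finger_gap: 13.8
finger_force: 5.0
```

The latch is hard against its stop: 3 mm commanded moved it only 0.3 mm. Releasing and rising, then a look.

>>> drive_tool --deltas '[[[0, 0, 0, 0, 0, 0, 0.5], [0, 0, 0, 0, 0, 0, 0.5], [0, 0, 0, 0, 0, 0, 0.5], [0, 0, -0.2, 0, 0, 0, 0.5], [0, 0, -0.2, 0, 0, 0, 0.5]]]'

```text
t: 7.4
position: [579.9, 260.0, 125.5]
ee_rot: [180.0, -0.0, -65.9]
wrist_force: [-0.4, -0.2, 0.8]
finger_gap: 42.9
finger_force: 0.0
```

>>> drive_tool --deltas '[[[-0.06, 0.23, 0, 0, 0, 0, 0.3], [-0.06, 0.23, 0, 0, 0, 0, 0.3], [-0.06, 0.23, 0, 0, 0, 0, 0.3], [0, 0, 0, 0, 0, 0, 0.3], [0, 0, 0, 0, 0, 0, 0.3]]]'

```text
t: 8.02
position: [475.0, 243.3, 125.6]
ee_rot: [-179.9, 0.0, -65.9]
wrist_force: [-0.1, 0.6, -0.0]
finger_gap: 60.7
finger_force: 0.0
```

```bash
python3 -c "
from h import *
import cv2
go(470.4,243.2,31,-65.9)
im=snapshot('wrist');cv2.imwrite('pics/w2.png',cv2.resize(im[:260,100:460,::-1],None,fx=2.2,fy=2.2,interpolation=2))"
```

```text
t 8.025 [474.97 243.26 125.62] [-179.89    0.01  -65.92] gap 60.66752479224767 F [-0.11  0.58 -0.01]
tool shift scaled [-0.01  0.03  0.63]
turn scaled [-0.  0. -0.]
```

View pics/w2.png

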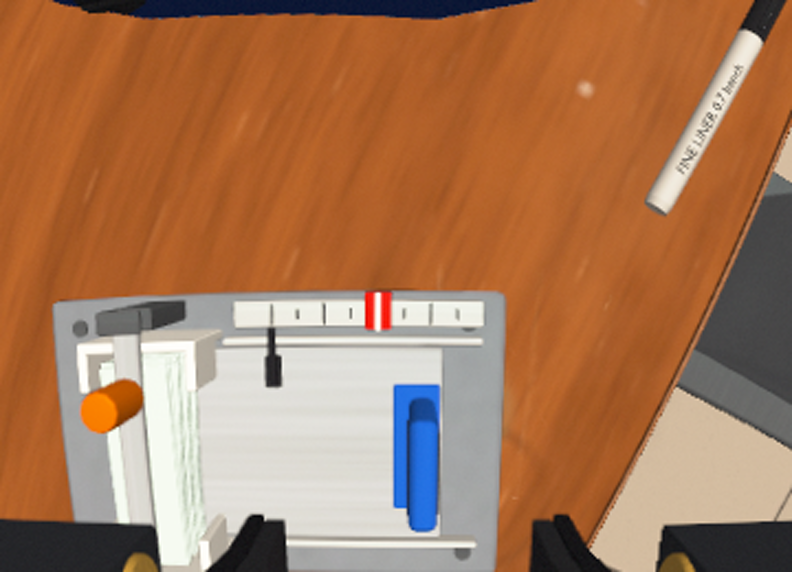

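The latch end sits in the fork, and the pointer (272,330) and the white line (378,328) are clear. The tab top is around (423,465). Computing the pull and the grasp target.

```bash
cat >>h.py <<'E'
def dx(p,m,s,ox,oy,zm=23):
    f=lambda q,z:wray(ox+q[0]/s-.3,oy+q[1]/s-.3,z)
    a,b=f(p,21.5),f(m,zm);th=np.radians(24.1);e=np.array([np.cos(th),np.sin(th)])
    print("ptr",a,"mark",b,"ptr ahead of mark mm",(a-b)[:2]@e)
E
python3 -c "
from h import *
dx((272,330),(378,328),2.2,100,0)
t=wray(100+423/2.2,465/2.2,60);print(t)
go(470.8,243,31,-65.9)"
```

```text
ptr [540.28 222.82  21.5 ] mark [503.83 206.06  23.  ] ptr ahead of mark mm 40.105733045639994
[471.79 237.69  60.  ]
t 8.075 [475.1  243.25 125.38] [-179.92    0.01  -65.94] gap 60.54873837283058 F [-0.26  0.5  -0.98]
tool shift scaled [-0.01  0.03  0.63]
turn scaled [-0.  0. -0.]
```

>>> drive_tool --deltas '[[[-0.01, 0.03, 0.2, 0, 0, 0, 0.3], [0, 0, 0.2, 0, 0, 0, 0.3], [0, 0, 0.2, 0, 0, 0, 0.3], [0, 0, 0, 0, 0, 0, 0.3]]]'

```text
t: 8.57
position: [468.8, 241.3, 32.8]
ee_rot: [179.7, -0.1, -66.0]
wrist_force: [0.1, -0.3, 0.1]
finger_gap: 61.0
finger_force: 0.0
```

>>> drive_tool --deltas '[[[0, 0, 0, 0, 0, 0, 0.8], [0, 0, 0, 0, 0, 0, 1], [0, 0, 0, 0, 0, 0, 1], [0, 0, 0, 0, 0, 0, 1], [0, 0, 0, 0, 0, 0, 1]]]' --squeeze 35

```text
t: 9.2
position: [469.3, 242.4, 35.3]
ee_rot: [-180.0, 0.0, -65.9]
wrist_force: [0.4, 0.4, -0.5]
finger_gap: 19.0
finger_force: 0.0
```

>>> drive_tool --deltas '[[[0, 0, 0, 0, 0, 0, 1], [0, 0, 0, 0, 0, 0, 1], [0, 0, 0, 0, 0, 0, 1]]]'

```text
t: 9.57
position: [470.0, 242.7, 35.2]
ee_rot: [-179.9, 0.0, -65.9]
wrist_force: [4.4, 0.4, -0.9]
finger_gap: 9.8
finger_force: 35.0
```

Tab gripped. Pulling about 36 mm first.

>>> drive_tool --deltas '[[[0, 0.05, 0, 0, 0, 0, 1], [0, 0.05, 0, 0, 0, 0, 1], [0, 0.05, 0, 0, 0, 0, 1], [0, 0.05, 0, 0, 0, 0, 1], [0, 0.04, 0, 0, 0, 0, 1]]]'

```text
t: 10.2
position: [438.1, 228.7, 35.2]
ee_rot: [-179.7, 0.1, -65.9]
wrist_force: [7.9, 0.6, -6.2]
finger_gap: 9.7
finger_force: 35.0
```

>>> drive_tool --deltas '[[[0, 0, 0, 0, 0, 0, 1], [0, 0, 0, 0, 0, 0, 1]]]'

```text
t: 10.45
position: [438.0, 228.7, 35.2]
ee_rot: [-179.8, 0.0, -65.9]
wrist_force: [7.7, 0.7, -5.6]
finger_gap: 9.8
finger_force: 35.0
```

```bash
python3 -c "
from h import *
import cv2
go(470.4,243.2,31,-65.9)
im=snapshot('wrist');cv2.imwrite('pics/w3.png',cv2.resize(im[60:200,140:340,::-1],None,fx=4,fy=4,interpolation=2))"
```

```text
t 10.45 [438.03 228.71  35.2 ] [-179.77    0.04  -65.91] gap 9.803436378288332 F [ 7.71  0.66 -5.57]
tool shift scaled [-0.   -0.24  0.03]
turn scaled [-0.01  0.   -0.  ]
```

View pics/w3.png

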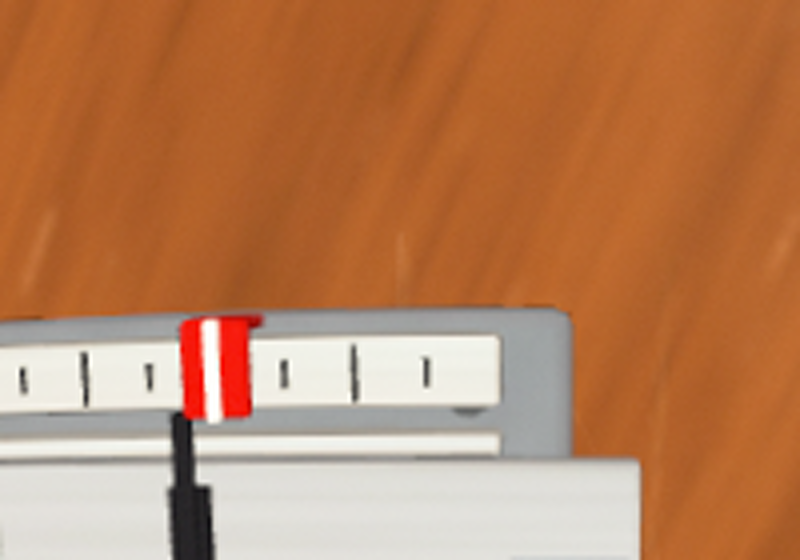

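The pointer's outer end is at (179,414) and the tray-side end of the white line at (212,421). A few mm remain, with the arm holding steady. I'll solve for the clip height using both views, then finish.

```bash
python3 -c "
from h import *
for z in (20,22,24,26): dx((179,414),(212,421),4,140,60,z)
go(470.4,243.2,31,-65.9)"
```

```text
ptr [509.16 208.61  21.5 ] mark [504.58 208.03  20.  ] ptr ahead of mark mm 4.413889612819498
ptr [509.16 208.61  21.5 ] mark [504.16 207.51  22.  ] ptr ahead of mark mm 5.008824281242119
ptr [509.16 208.61  21.5 ] mark [503.74 207.    24.  ] ptr ahead of mark mm 5.603758949664687
ptr [509.16 208.61  21.5 ] mark [503.32 206.48  26.  ] ptr ahead of mark mm 6.198693618087319
t 10.5 [438.09 228.7   35.19] [-179.77    0.04  -65.92] gap 10.075242386168604 F [ 7.24  0.9  -5.87]
tool shift scaled [-0.   -0.24  0.03]
turn scaled [-0.01  0.   -0.  ]
```

>>> drive_tool --deltas '[[[0, 0.012, 0, 0, 0, 0, 1], [0, 0.012, 0, 0, 0, 0, 1], [0, 0.012, 0, 0, 0, 0, 1], [0, 0, 0, 0, 0, 0, 1], [0, 0, 0, 0, 0, 0, 1]]]'

```text
t: 11.12
position: [433.4, 226.7, 35.2]
ee_rot: [-179.7, 0.1, -65.9]
wrist_force: [8.1, -0.2, -5.9]
finger_gap: 9.7
finger_force: 35.0
```

```bash
python3 -c "
from h import *
import cv2
go(504-72,0,35)
im=snapshot('wrist');cv2.imwrite('pics/w4.png',cv2.resize(im[120:195,150:250,::-1],None,fx=8,fy=8,interpolation=2))
im=snapshot('top');cv2.imwrite('pics/t4.png',cv2.resize(im[195:245,265:315,::-1],None,fx=11,fy=11,interpolation=2))"
```

```text
t 11.125 [433.37 226.65  35.22] [-179.75    0.05  -65.92] gap 9.730276509963463 F [ 8.13 -0.17 -5.88]
tool shift scaled [ 1.38  0.62 -0.  ]
```

View pics/w4.png

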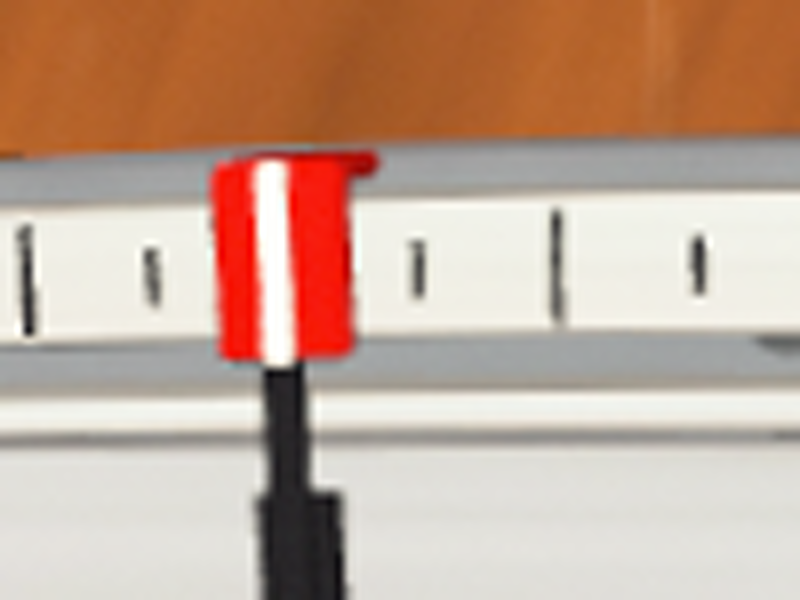

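In the wrist view the pointer end (284,366) and the line end (281,362) nearly coincide. I'll correct for parallax from the clip top being higher than the pointer.

```bash
python3 -c "
from h import *
for z in (22,24,25): dx((285,366),(281,362),8,150,120,z)"
```

```text
ptr [503.5  207.59  21.5 ] mark [503.76 207.31  22.  ] ptr ahead of mark mm -0.1210079006714708
ptr [503.5  207.59  21.5 ] mark [503.29 206.77  24.  ] ptr ahead of mark mm 0.5281771526340329
ptr [503.5  207.59  21.5 ] mark [503.05 206.5   25.  ] ptr ahead of mark mm 0.8527696792867732
```

Remaining offset is between 0 and 0.8 mm, depending on the clip's exact height. I'll nudge 0.4 mm, settle and check that it holds.

>>> drive_tool --deltas '[[[0, 0.003, 0, 0, 0, 0, 1], [0, 0, 0, 0, 0, 0, 1], [0, 0, 0, 0, 0, 0, 1], [0, 0, 0, 0, 0, 0, 1]]]'

```text
t: 11.72
position: [433.1, 226.5, 35.2]
ee_rot: [-179.7, 0.1, -65.9]
wrist_force: [8.7, 0.2, -6.5]
finger_gap: 9.4
finger_force: 35.0
```

```bash
python3 -c "
from h import *
go(0,0,0)
import cv2
im=snapshot('wrist');cv2.imwrite('pics/w5.png',cv2.resize(im[60:260,100:400,::-1],None,fx=2.6,fy=2.6,interpolation=2))"
```

```text
t 11.725 [433.09 226.54  35.21] [-179.73    0.05  -65.92] gap 9.442018431097011 F [ 8.7   0.23 -6.49]
tool shift scaled [0.2  3.25 0.22]
```

View pics/w5.png

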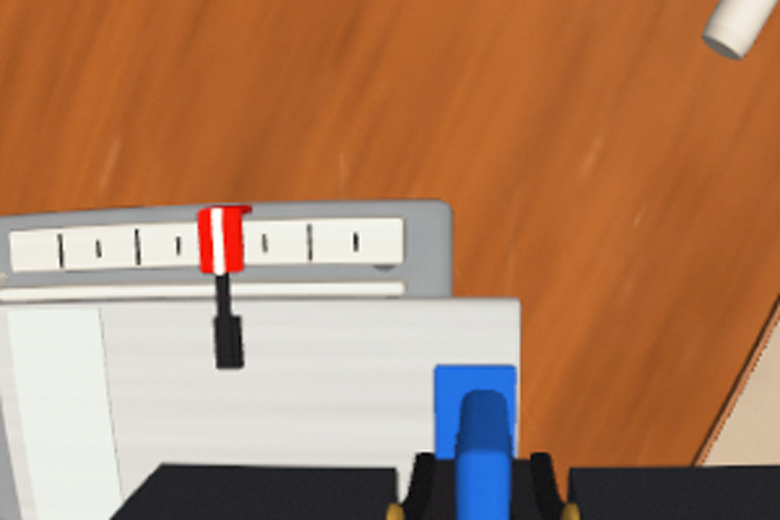

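The pointer (222,275) lines up with the white line (218,272), the tab is held between the pads, and the clip and marker haven't moved. Handing in.

```bash
python3 -c "
from station import sign_off
print(sign_off())"
```

```text
the job is handed in; nothing more can be done
None
```

I swung the latch closed into its catch, then pulled the tray out about 40 mm to the index line, and handed the job in with the tab still gripped; the pointer is level with the line to within about 0.5 mm by my estimate, and the result came back without a verdict.

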